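# Clamp a heat sink in the ratchet bench clamp

## Task

Set the heat sink flat on the bed between the jaws of the ratchet clamp and let go of it, then grip the orange cross-handle and pump it in full strokes, one ratchet tooth each, until a stroke takes a firm push (about 10 N at the handle): that is the right squeeze of about 32 N, and one tooth more would overstress the sink. Bring the handle back to its rest stop and let go; work the jaw only with the handle, and leave the relay board and the screwdriver where they lie.

Things in the scene. Friction and masses are not known exactly. Their poses are not given: they have to be found in the camera images.
- heat_sink: white finned aluminium heat sink, 40 x 40 x 26 mm, loose on the desk at the left; origin at the centre of its underside, z up along the fins, x and y along its square sides
- clamp: grey and steel ratchet bench clamp bolted to the desk, base plate 330 x 90 x 10 mm; origin on the desk under its middle line, z up, x along it from the lever end to the fixed jaw (the moving jaw travels to +x), y across. Blue moving jaw with sprung rubber pad, top at z = 61 mm: its place is unknown (51 to 71 mm between the jaw faces at the start) and not measured. Ratchet teeth of 8 mm
- fixed_jaw: grey rubber-faced fixed jaw at the clamp's +x end, 60 mm wide, face 114 mm along the clamp's x, top at z = 58 mm; origin on the desk under the face, axes as the clamp's. The squeeze is the force between it and the sink; the pad's spring adds 3.5 N per mm, 28 N per tooth. The ratchet holds about 4 N at the first tooth that grips, 32 N at the next (right), 60 N after (too much)
- seat (a point): where the underside of the sink may be centred: on the bed's top, 88 mm along the clamp's x, 25 mm above the desk, bed 50 mm wide in y; there the sink is 5 to 6 mm clear of the fixed jaw, and of the moving jaw in every start. Axes as the clamp's
- lever_pivot (a point): hinge axis (along the clamp's y) of the pump lever, 70 mm to -x of the clamp's origin, 16 mm up. Held short of the forward stop, at about 0.39 rad, the handle pushes back to the clamp's -x with about 1 N while the jaw runs free, 2 to 5 N at the first tooth that grips, 8 to 12 N at the right one, 15 N or more at the one too many. Against the stop any force can be felt
- handle_grip (a point): middle of the orange cross-handle on the top of the pump lever: a round bar 16 mm thick and 80 mm long, lying along the clamp's y, 140 mm from the lever pivot; below it is a stem 10 mm thick in x. Can be pinched from above with the fingers on its -x and +x sides; it may turn in the fingers
- lever (a joint): pump lever angle, rad: 0 at the rest stop, leaning 0.20 back to -x of upright; grows as the handle is pushed to +x, forward stop at 0.45. A tooth is gained when it passes 0.36; coming back, the pawl takes the next tooth below 0.04. No return spring: pull it back; it stays where it is left. The first stroke may gain more or less than a tooth; starts anywhere from 0 to 0.10
- relay_board: small board with two black relays and a green terminal, 32 x 74 x 22 mm, lying loose at the left; origin at the centre of its underside. Leave alone
- screwdriver: red-handled screwdriver, 23 x 170 x 20 mm, lying loose behind the sink; origin at the centre of its underside. Leave alone
Not all that is in view belongs to the job. Of the things that look like the heat_sink, take the one that is nearest to the robot's base at the start.

How it is judged:
By the outcome, as a careful person would: the job done as asked, in the order asked, and still so for the second after the job is handed in, with the robot touching nothing.
It also fails if it takes over 69 s, if anything falls off the work surface, if the arm or the gripper's body presses on something with over 40 N, if the wrist force passes 120 N, or if a joint passes its speed limit or range.

## Robot

A 6-joint arm with a two-finger parallel gripper is mounted at the origin on a cart in front of the work surface, level with it; the furniture and walls round the work are solid. World frame = base frame: x ahead of the robot, y to its left, z up, the work surface at z = 0. Lengths are in m, angles in degrees, forces in N, time in s.
With the tool pointing down it reaches from about 0.325 to 0.9 m from the base axis. Payload 6.1 kg.
Tool frame: the origin (TCP) lies on the mounting face of the last link; the fingertips stand 182 mm ahead of it and the grasp point (between the pads) lies 164 mm ahead of it; x points along the fingers, y is the direction in which the jaws open and shut, and the axes are right-handed (so a half turn about x gives the same grasp; the last joint's range is limited). The gripper opens to 87 mm and grips with 3 to 60 N. Pads are 19 mm wide; open, the fingers measure 117 mm over their backs; the gripper's body (75 mm by 190 mm) begins 51 mm behind the grasp point.
Start: joints at [55.8, 12.628, 87.462, -0, 79.91, -7.225], TCP at [0.283, 0.557, 0.405] pointing down, gripper open.
Joint ranges: [-170.65, 170.65], [-52.31, 119.04], [5.05, 147.46], [-71.25, 251.25], [11.57, 151.72], [-153.62, 153.62]. Speed limits (degrees/s): [147.25, 147.25, 172.46, 180, 180, 180].

## Interface

Orientations are given as a 3x3 rotation matrix whose columns are the frame's x, y, z axes.
In Python, from cell import robot gives the robot as it stands.
- The arm moves only by the shell command python3 -m creep 'ROWS' [OPENING] [FORCE]. ROWS is JSON, a list of rows, each a list of 2 entries, a list of its own where there are three numbers: the shift along the tool's x, y, z in units of 1 m (1.0 is 1 m), then the turn, a rotation vector about the tool's x, y, z in units of 180 degrees (1.0 is 180 degrees). A call has 1 to 10 rows; each row shifts and turns the commanded pose from where the row before left it, along the tool's axes as they then stand; what a row does not reach is not made up. A row lasts 1/10 s, in which the tool goes at most 50 mm and 8.59 degrees, less where a joint would pass 70% of its speed; a pose out of reach is approached as far as the arm can. A call with a number of a shift or a turn outside -1 to 1 is refused whole. A call with a gripper value outside its range is refused whole. OPENING is the opening, from -1 (shut) to 1 (fully open), set as the call begins (- or left out, the last holds). The fingers move at their own pace and stop on an object; FORCE is the grip in N (left out, the last holds). Time passes only in rows, so rows that do not move let the fingers close. It gives the time, the measured TCP pose, the force and the opening at its end, in the units of the state.
- robot.sense(): the state, without advancing time (a new reading comes with each control period).
- robot.camera(name): name is "scene" or "top" or "wrist"; returns a dict with "pixels" (400x640x3 uint8, red, green, blue), "range_z" (400x640 float32, m along the optical axis (not along the pixel's ray), 0 where there is no reading), "fx", "fy", "cx", "cy" (pixels), "k1" (the pictures are not rectified: a ray, as slopes to the right and down, at radius r is drawn at 1 + k1 r^2 times it, then the intrinsics apply), "origin" and "rotation" of the camera in the world. Camera axes: x right, y down, z forward; pixel columns grow to the right and rows downward; lengths in m; the calibration is good to about 2 mm. A picture is of the moment at which its call begins.
- robot.sign_off(): hands the job in, once; it reports no verdict.
The state is a dict: "time": time; "joint_positions": joint angles; "qvel": joint speeds; "effort": joint torques, N m; "tcp_pos": TCP position; "eef_rot": TCP orientation; "wrist_force": force on the tool from outside, world axes, zero at the start; "torque": the same for the moment, N m; "gripper_width": finger opening in m.
Only numpy, scipy, OpenCV 4.12 (cv2) and the standard library are available. Lean on these libraries where they do the work, as an engineer would, in place of code of your own. Each camera call takes 0.05 s, during which the arm holds its last target.

## Working session

There is one attempt and no reset: what is moved stays moved. The work goes in short steps, Python scripts to look and compute and a shell command to move; the robot and the scene stay as the last step left them, time stands still between calls to the robot, and variables do not carry over. Pictures are saved under pics/ and viewed, and the job is handed in when it is done.

```bash
ls; mkdir -p pics; cat > h.py <<'E'
import numpy as np, cv2, pickle
from cell import robot
def snap(name,tag):
    c=robot.camera(name); pickle.dump(c,open(f'pics/{tag}.pkl','wb'))
    cv2.imwrite(f'pics/{tag}.png',c['pixels'][:,:,::-1]); return c
def load(tag): return pickle.load(open(f'pics/{tag}.pkl','rb'))
def ray(c,u,v):
    K=np.array([[c['fx'],0,c['cx']],[0,c['fy'],c['cy']],[0,0,1.]])
    p=cv2.undistortPoints(np.array([[[u,v]]],float),K,np.array([c['k1'],0,0,0.]))[0,0]
    return np.array([p[0],p[1],1.])
def pt(c,u,v,z=None):
    d=ray(c,u,v); R=np.array(c['rotation']); o=np.array(c['origin'])
    if z is None: return o+R@d*c['range_z'][int(round(v)),int(round(u))]
    w=R@d; return o+w*(z-o[2])/w[2]
def crop(tag,u0,v0,u1,v1,s,out):
    im=cv2.imread(f'pics/{tag}.png')[v0:v1,u0:u1]
    cv2.imwrite(f'pics/{out}.png',cv2.resize(im,None,fx=s,fy=s,interpolation=cv2.INTER_CUBIC))
E
python3 - <<'E'
from h import *
for n in ['scene','top','wrist']:
    c=snap(n,n+'0'); print(n,c['origin'],np.round(c['rotation'],3).tolist(),c['fx'],c['k1'])
s=robot.sense(); print(s)
E
```

```text
pics
scene [-0.15786774 -0.52724854  1.01075221] [[0.657, -0.522, 0.544], [-0.754, -0.438, 0.49], [-0.017, -0.731, -0.682]] 517.8708014122685 -0.11957001153783875
top [0.42840067 0.12012656 1.07368154] [[-0.005, -0.993, 0.118], [-1.0, 0.004, -0.013], [0.012, -0.118, -0.993]] 410.613207973798 -0.07704091606336062
wrist [0.22287473 0.58786534 0.3835309 ] [[0.453, 0.864, 0.22], [0.892, -0.438, -0.113], [-0.002, 0.247, -0.969]] 328.7936660690394 -0.07017200997173283
{'time': 0.15, 'joint_positions': array([ 5.58001873e+01,  1.26640249e+01,  8.75119923e+01, -5.91441489e-04,
        7.99098994e+01, -7.22140132e+00]), 'qvel': array([ 0.10745752, -0.14865958, -0.20356064,  0.04433859, -0.06999504,
        0.03610831]), 'effort': array([ 2.25078329e-04, -4.95197046e+01, -3.87879074e+01,  6.99695083e-02,
        5.31281519e-02, -5.64871925e-05]), 'tcp_pos': array([0.28338308, 0.55682314, 0.40388553]), 'eef_rot': array([[-8.34450141e-04,  4.53652504e-01,  8.91178270e-01],
       [-1.24594567e-03,  8.91177417e-01, -4.53653236e-01],
       [-9.99998876e-01, -1.48891071e-03, -1.78416750e-04]]), 'wrist_force': array([-0.31263001,  0.97602383, -0.25221892]), 'torque': array([ 0.02568976, -0.00072136, -0.02406434]), 'gripper_width': 0.08689301694354105}
```

View pics/scene0.png

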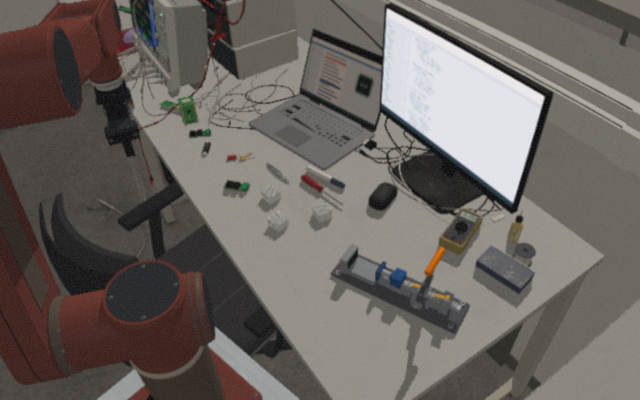

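View pics/top0.png

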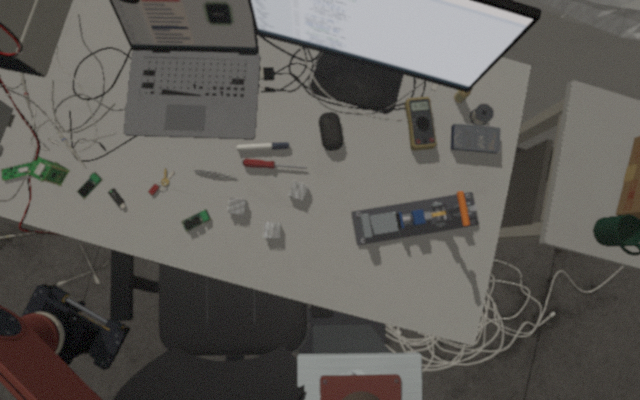

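View pics/wrist0.png

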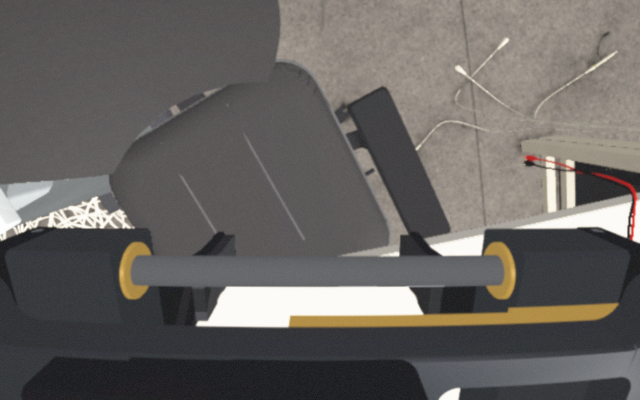

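Three things look like the sink in the top view: (237,206), (272,231) and (299,192). The clamp runs from its fixed jaw at about (362,227) to the handle at (464,208). I'll measure all of these and take close crops.

```bash
python3 - <<'E'
from h import *
c=load('top0')
for u,v in [(237,206),(272,231),(299,192)]:
    p=pt(c,u,v); print((u,v),p.round(3), pt(c,u,v,0.026).round(3), np.hypot(*p[:2]).round(3))
crop('top0',215,170,325,250,7,'c_sinks')
crop('top0',340,180,490,255,5,'c_clamp')
crop('scene0',250,170,350,240,8,'c_sinks_s')
crop('scene0',320,230,480,340,5,'c_clamp_s')
E
```

```text
(237, 206) [0.534 0.316 0.018] [0.534 0.314 0.026] 0.621
(272, 231) [0.428 0.12  1.074] [0.469 0.224 0.026] 0.445
(299, 192) [0.572 0.156 0.003] [0.569 0.155 0.026] 0.593
```

View pics/c_sinks.png

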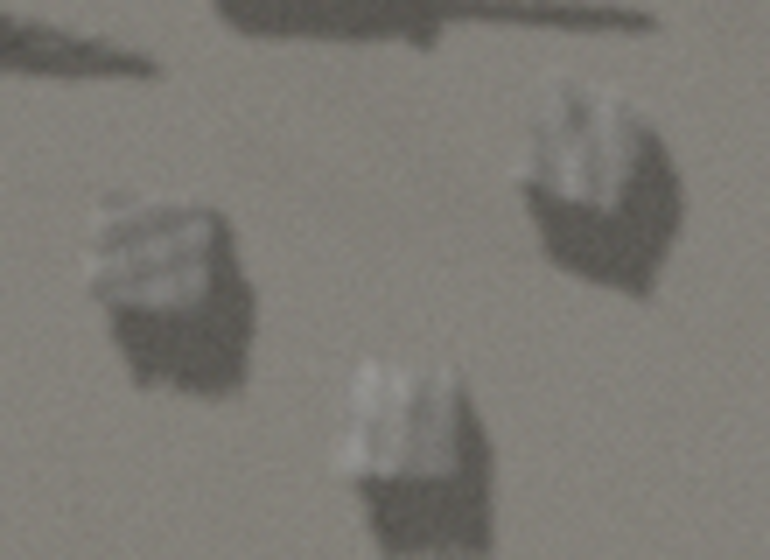

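View pics/c_clamp.png

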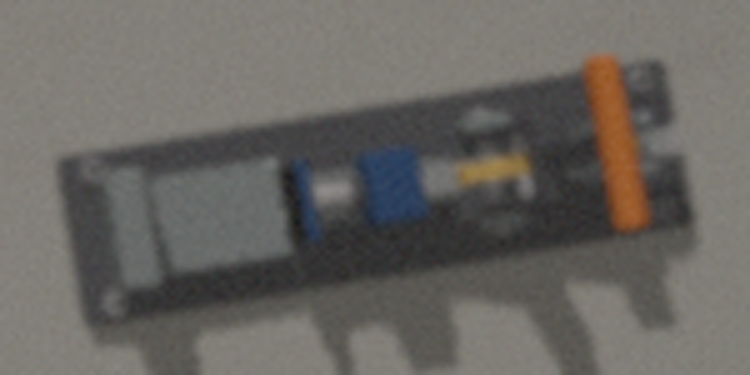

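View pics/c_sinks_s.png

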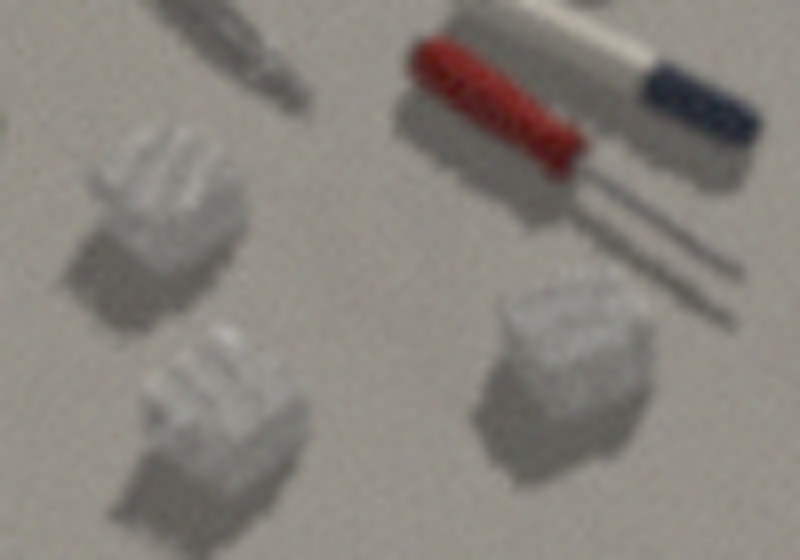

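View pics/c_clamp_s.png

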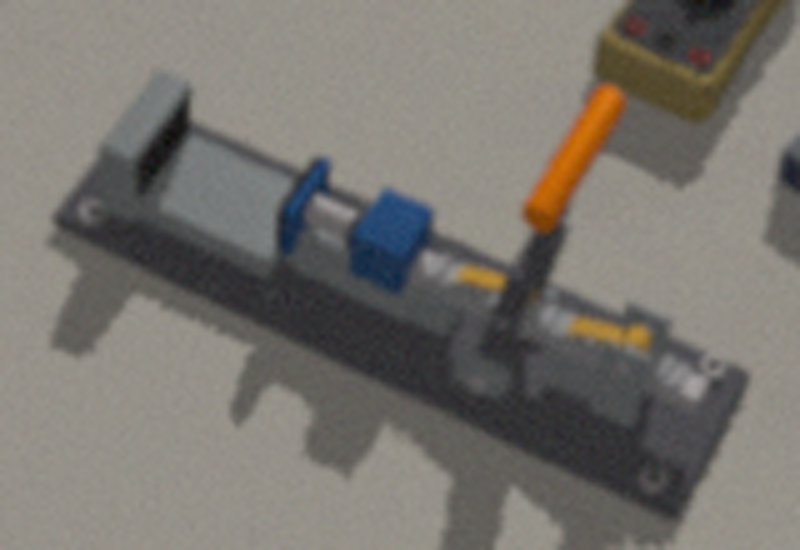

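The nearest sink is the one at top (272,231), 0.445 m from the base; the other two are at 0.59 m and 0.62 m. Next I fit the clamp frame from its base plate corners, its jaw and its handle.

```bash
python3 - <<'E'
from h import *
from scipy.optimize import least_squares
c=load('top0'); s=load('scene0')
loc=np.array([[165,45],[165,-45],[-165,45],[-165,-45]])/1000.
# top px
T=np.array([[62,158],[90,325],[660,62],[690,225]])/5+[340,180]
P=np.array([pt(c,u,v,0.010)[:2] for u,v in T]); print(P.round(4))
S=np.array([[55,218],[675,518],[748,375]])/5+[320,230]
Q=np.array([pt(s,u,v,0.010)[:2] for u,v in S]); print('scene',Q.round(4))
# order by world: clamp +x is world +y; clamp y is then world -x
print(np.linalg.norm(P[0]-P[2]),np.linalg.norm(P[0]-P[1]))
L=np.array([[165,-45],[165,45],[-165,-45],[-165,45]])/1000.
def fit(L,P):
    f=lambda p:(L@np.array([[np.cos(p[2]),np.sin(p[2])],[-np.sin(p[2]),np.cos(p[2])]])+p[:2]-P).ravel()
    r=least_squares(f,[.5,0,1.7]); return r.x,r.fun
x,f=fit(L,P); print(x,np.degrees(x[2]),(f*1000).round(1))
# fixed jaw top near face edge, top view crop: (150,175),(162,285) z=.058
for u,v in [(147,170),(160,287)]: print('face',pt(c,u/5+340,v/5+180,.058).round(4))
R=np.array([[np.cos(x[2]),-np.sin(x[2])],[np.sin(x[2]),np.cos(x[2])]])
for u,v in [(147,170),(160,287)]: print('face local',R.T@(pt(c,u/5+340,v/5+180,.058)[:2]-x[:2]))
for u,v in [(305,165),(320,235)]: print('blue local',R.T@(pt(c,u/5+340,v/5+180,.061)[:2]-x[:2]))
for u,v in [(602,60),(632,225),(617,142)]: print('handle local',R.T@(pt(c,u/5+340,v/5+180,.161)[:2]-x[:2]))
print('seat',x[:2]+R@[.088,0],'handle rest',x[:2]+R@[-.07-.14*np.sin(.2),0],16+140*np.cos(.2))
E
```

```text
[[ 0.5194  0.0167]
 [ 0.4328  0.0034]
 [ 0.5689 -0.303 ]
 [ 0.4822 -0.315 ]]
scene [[ 0.4314  0.0021]
 [ 0.4803 -0.3197]
 [ 0.5681 -0.3056]]
0.3234551112252472 0.08760464786659927
[ 0.50083225 -0.14946807  1.72395192] 98.77516930312862 [ 0.7  3.8 -1.6  3.3  1.6 -2.7 -0.7 -4.4]
face [ 0.5091 -0.0209  0.058 ]
face [ 0.4511 -0.0263  0.058 ]
face local [ 0.12575851 -0.02779544]
face local [0.1293053  0.03039055]
blue local [ 0.04777819 -0.01762989]
blue local [0.04662178 0.01781041]
handle local [-0.0731016  -0.03838558]
handle local [-0.07199143  0.03743541]
handle local [-0.07254546 -0.00055113]
seat [ 0.48740719 -0.06249814] handle rest [ 0.51575447 -0.24613682] 153.20932089777384
```

```bash
cat >> h.py <<'E'
def plan(xyz_grasp,yaw):
    """shift (tool axes, now) to bring grasp point to xyz with tool vertical; tilt fix and turn"""
    s=robot.sense(); R=s['eef_rot']; p=s['tcp_pos']
    y=np.radians(yaw); Y=np.array([np.cos(y),np.sin(y),0]); X=np.array([0,0,-1.]); G=np.column_stack([X,Y,np.cross(X,Y)])
    t=np.array(xyz_grasp)+[0,0,.164]
    rv=cv2.Rodrigues(R.T@G)[0].ravel()/np.pi
    print('t',s['time'],'tcp',p.round(4),'yaw',np.degrees(np.arctan2(R[1,1],R[0,1])).round(2),'w',round(s['gripper_width'],4),'F',s['wrist_force'].round(1))
    print('shift before turn',(R.T@(t-p)).round(4),'turn',rv.round(4),'shift after turn',(G.T@(t-p)).round(4))
E
python3 -c "
from h import *
plan([.469,.224,.24],9)"
```

```text
t 0.15 tcp [0.2834 0.5568 0.4039] yaw 63.02 w 0.0869 F [-0.3  1.  -0.3]
shift before turn [ 1.000e-04 -2.124e-01  3.164e-01] turn [3.001e-01 2.000e-04 5.000e-04] shift after turn [-1.000e-04  1.313e-01  3.578e-01]
```

```bash
python3 -m creep '[[[0,0,0],[0.043,0,0]],[[0,0,0],[0.043,0,0]],[[0,0,0],[0.043,0,0]],[[0,0,0],[0.043,0,0]],[[0,0,0],[0.043,0,0]],[[0,0,0],[0.043,0,0]],[[0,0,0],[0.042,0,0]]]' 
python3 -m creep '[[[0,0.013,0.036],[0,0,0]],[[0,0.013,0.036],[0,0,0]],[[0,0.013,0.036],[0,0,0]],[[0,0.013,0.036],[0,0,0]],[[0,0.013,0.036],[0,0,0]],[[0,0.013,0.036],[0,0,0]],[[0,0.013,0.036],[0,0,0]],[[0,0.013,0.036],[0,0,0]],[[0,0.013,0.036],[0,0,0]],[[0,0.013,0.036],[0,0,0]]]'
python3 -m creep '[[[0,0,0],[0,0,0]],[[0,0,0],[0,0,0]]]'
python3 -c "
from h import *
plan([.469,.224,.24],9)
c=snap('wrist','w1'); print(c['origin'])
for z in [0.026]:
  pass
c=snap('top','t1')"
```

```text
time: 0.85
tcp_pos: [0.2834, 0.5569, 0.4043]
eef_rot: [[-0.0, 0.988, 0.151], [-0.001, 0.151, -0.988], [-1.0, -0.001, 0.001]]
wrist_force: [0.6, 0.5, 0.7]
gripper_width: 0.0872
time: 1.85
tcp_pos: [0.4687, 0.2204, 0.4046]
eef_rot: [[-0.0, 0.988, 0.157], [-0.0, 0.157, -0.988], [-1.0, -0.0, -0.0]]
wrist_force: [0.1, -0.0, 0.2]
gripper_width: 0.0871
time: 2.05
tcp_pos: [0.4686, 0.2212, 0.4045]
eef_rot: [[-0.001, 0.988, 0.155], [0.0, 0.155, -0.988], [-1.0, -0.001, -0.0]]
wrist_force: [-0.3, 0.1, -0.4]
gripper_width: 0.087
t 2.05 tcp [0.4686 0.2212 0.4045] yaw 8.89 w 0.087 F [-0.3  0.1 -0.4]
shift before turn [ 0.0005  0.0009 -0.0027] turn [-0.0006 -0.0001  0.0002] shift after turn [ 0.0005  0.0009 -0.0027]
[0.45740582 0.28810052 0.38427331]
```

View pics/w1.png

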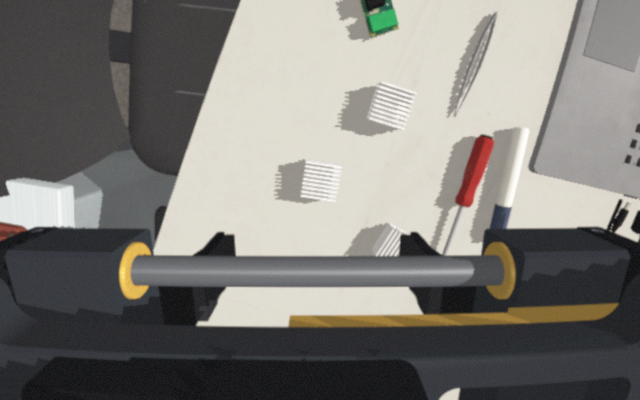

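The wrist view shows the target sink at (320,180), with the other two at (391,105) and (388,240) and the relay board at (380,15).

```bash
python3 -c "
from h import *
crop('w1',265,140,365,215,8,'c_w1')"
```

```text
(no output)
```

View pics/c_w1.png

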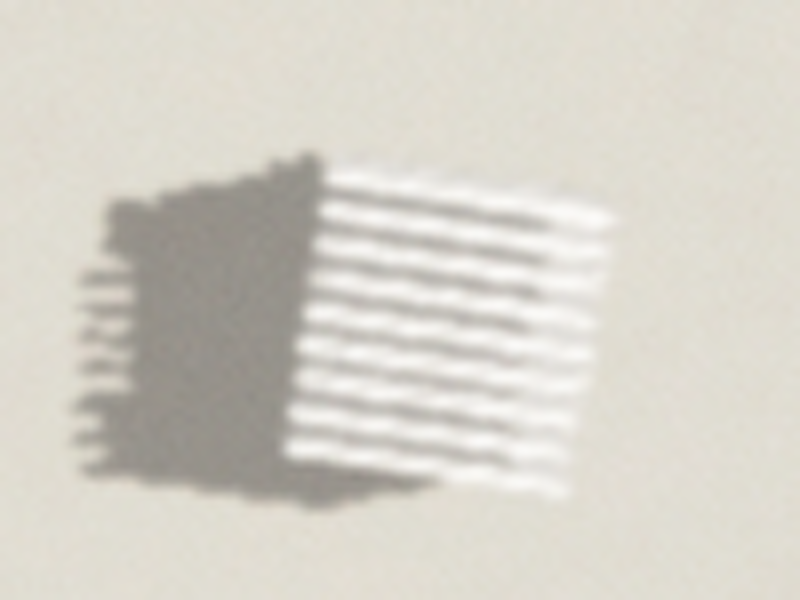

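```bash
python3 - <<'E'
from h import *
c=load('w1')
P=np.array([pt(c,265+u/8,140+v/8,.026) for u,v in [(325,165),(615,215),(572,495),(285,455)]])
print(P.round(4),P.mean(0).round(4))
e=[np.linalg.norm(P[i]-P[(i+1)%4]).round(4) for i in range(4)];print(e)
for i in range(4):
    d=P[(i+1)%4]-P[i];print(np.degrees(np.arctan2(d[1],d[0])).round(1))
print(pt(c,320,180).round(4))
E
```

```text
[[0.4518 0.2446 0.026 ]
 [0.492  0.244  0.026 ]
 [0.4929 0.2042 0.026 ]
 [0.4523 0.2036 0.026 ]] [0.4722 0.2241 0.026 ]
[np.float64(0.0402), np.float64(0.0398), np.float64(0.0406), np.float64(0.0409)]
-0.8
-88.7
-179.2
90.6
[0.4709 0.2246 0.019 ]
```

```bash
python3 -m creep '[[[0,0,0],[0.025,0,0]],[[0,0,0],[0.0245,0,0]],[[0,0,0],[0,0,0]]]' 1
python3 -c "
from h import *
plan([.4722,.2241,.021],0)"
```

```text
time: 2.45
tcp_pos: [0.4677, 0.2231, 0.4047]
eef_rot: [[-0.0, 1.0, 0.004], [0.0, 0.004, -1.0], [-1.0, -0.0, -0.0]]
wrist_force: [0.0, -0.2, 0.5]
gripper_width: 0.0871
t 2.45 tcp [0.4677 0.2231 0.4047] yaw 0.2 w 0.0871 F [ 0.  -0.2  0.5]
shift before turn [ 0.2197  0.0046 -0.0009] turn [ 0.0011 -0.0001  0.0001] shift after turn [ 0.2197  0.0045 -0.001 ]
```

```bash
python3 -m creep '[[[0.035,0.0045,-0.001],[0,0,0]],[[0.035,0,0],[0,0,0]],[[0.035,0,0],[0,0,0]],[[0.035,0,0],[0,0,0]],[[0.03,0,0],[0,0,0]],[[0.025,0,0],[0,0,0]],[[0.015,0,0],[0,0,0]],[[0.009,0,0],[0,0,0]],[[0,0,0],[0,0,0]],[[0,0,0],[0,0,0]]]'
python3 -c "
from h import *
plan([.4722,.2241,.021],0)
snap('wrist','w2')"
```

```text
time: 3.45
tcp_pos: [0.4734, 0.2232, 0.1867]
eef_rot: [[0.002, 1.0, 0.003], [0.0, 0.003, -1.0], [-1.0, 0.002, -0.0]]
wrist_force: [-0.1, 0.4, 0.4]
gripper_width: 0.0869
t 3.45 tcp [0.4734 0.2232 0.1867] yaw 0.15 w 0.0869 F [-0.1  0.4  0.4]
shift before turn [ 0.0017 -0.0012 -0.0009] turn [ 0.0009 -0.0001 -0.0005] shift after turn [ 0.0017 -0.0012 -0.0009]
```

View pics/w2.png

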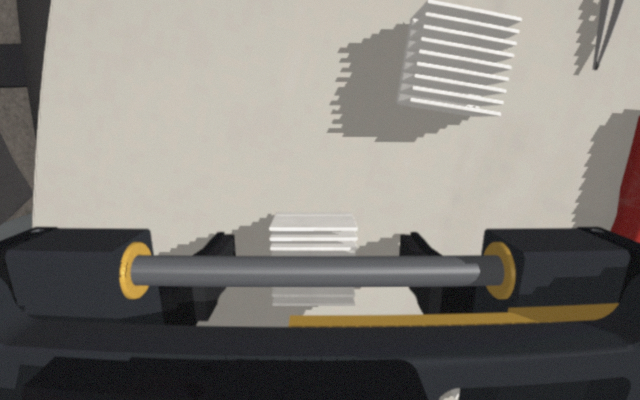

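The sink sits centred between the fingers: its top edge spans columns 270 to 357 and the fingers are at about 215 and 420. It is aligned with the fingers, so I'll close.

```bash
python3 -m creep '[[[0,0,0],[0,0,0]],[[0,0,0],[0,0,0]],[[0,0,0],[0,0,0]],[[0,0,0],[0,0,0]],[[0,0,0],[0,0,0]],[[0,0,0],[0,0,0]],[[0,0,0],[0,0,0]],[[0,0,0],[0,0,0]]]' -1 20
python3 -m creep '[[[-0.01,0,0],[0,0,0]],[[-0.02,0,0],[0,0,0]],[[-0.035,0,0],[0,0,0]],[[-0.04,0,0],[0,0,0]],[[-0.04,0,0],[0,0,0]],[[-0.04,0,0],[0,0,0]],[[0,0,0],[0,0,0]]]'
python3 -c "
from h import *
snap('wrist','w3')
plan([.4874,-.05,.206],8.8)"
```

```text
time: 4.3
tcp_pos: [0.4728, 0.2228, 0.1857]
eef_rot: [[-0.0, 1.0, 0.002], [-0.0, 0.002, -1.0], [-1.0, -0.0, 0.0]]
wrist_force: [0.8, -0.1, -0.8]
gripper_width: 0.0395
time: 5.0
tcp_pos: [0.4746, 0.2235, 0.3784]
eef_rot: [[0.012, 1.0, 0.002], [0.004, 0.002, -1.0], [-1.0, 0.012, -0.004]]
wrist_force: [0.2, 0.4, -0.1]
gripper_width: 0.0393
t 5.05 tcp [0.4738 0.2232 0.3751] yaw 0.12 w 0.0397 F [ 0.2  0.2 -1.3]
shift before turn [0.0046 0.013  0.2732] turn [-0.0482 -0.0005 -0.0024] shift after turn [ 0.0051 -0.0283  0.2721]
```

View pics/w3.png

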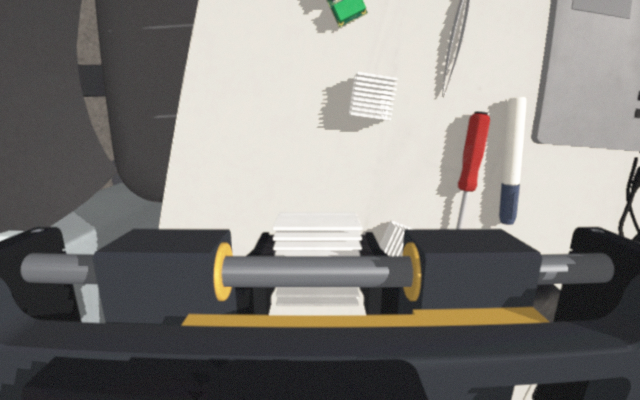

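```bash
python3 -m creep '[[[-0.01,0,0],[-0.025,0,0]],[[-0.01,0,0],[-0.024,0,0]],[[-0.01,-0.004,0.04],[0,0,0]],[[0,-0.004,0.04],[0,0,0]],[[0,-0.004,0.04],[0,0,0]],[[0,-0.004,0.04],[0,0,0]],[[0,-0.004,0.04],[0,0,0]],[[0,-0.004,0.04],[0,0,0]],[[0,-0.004,0.04],[0,0,0]],[[0,-0.004,0.04],[0,0,0]]]'
python3 -m creep '[[[0,0,0],[0,0,0]],[[0,0,0],[0,0,0]]]'
python3 -c "
from h import *
snap('wrist','w4');snap('scene','s4')
plan([.4874,-.05,.206],8.8)"
```

```text
time: 6.05
tcp_pos: [0.4902, -0.0997, 0.3991]
eef_rot: [[-0.002, 0.988, 0.155], [0.001, 0.155, -0.988], [-1.0, -0.002, -0.001]]
wrist_force: [0.1, -0.2, -0.3]
gripper_width: 0.0399
time: 6.25
tcp_pos: [0.4904, -0.0989, 0.3992]
eef_rot: [[-0.003, 0.988, 0.153], [0.001, 0.153, -0.988], [-1.0, -0.003, -0.002]]
wrist_force: [0.1, -0.1, -0.4]
gripper_width: 0.04
t 6.35 tcp [ 0.4906 -0.0975  0.3997] yaw 8.96 w 0.0398 F [-0.1 -0.7 -0.8]
shift before turn [ 0.0298  0.0043 -0.0474] turn [ 0.0009 -0.0004  0.0005] shift after turn [ 0.0297  0.0041 -0.0474]
```

View pics/w4.png

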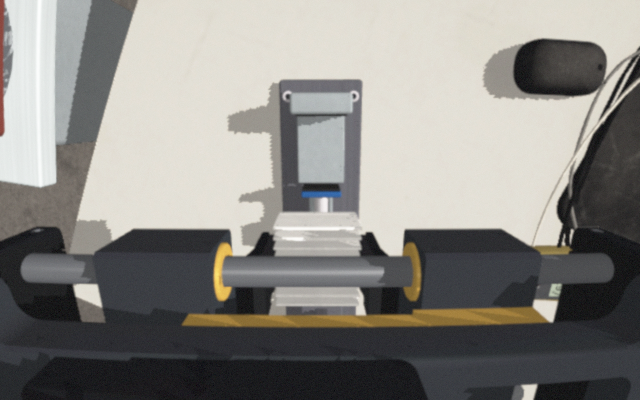

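The wrist view shows the clamp's end edge at row 80, the fixed jaw at (321,104), the bed at (321,150) and the blue jaw at (321,190).

```bash
python3 -c "
from h import *
crop('w4',265,70,385,215,5,'c_w4')"
```

```text
(no output)
```

View pics/c_w4.png

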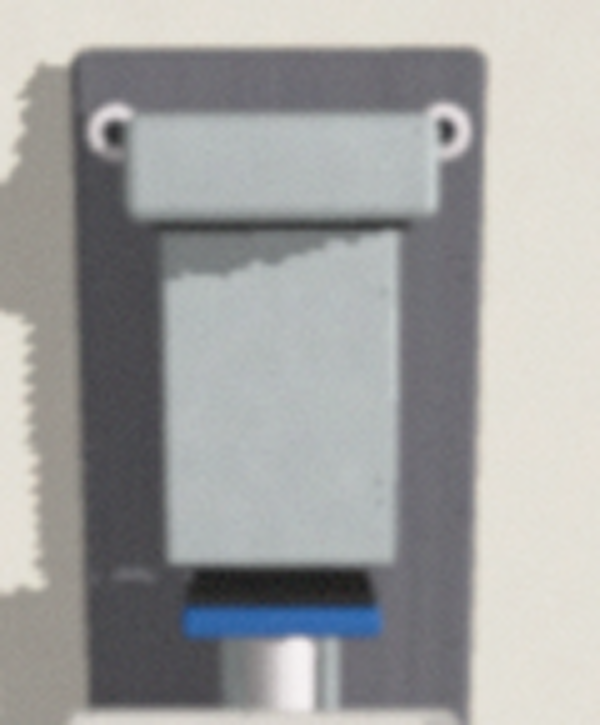

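```bash
python3 - <<'E'
from h import *
c=load('w4')
def g(u,v,z): return pt(c,265+u/5,70+v/5,z)[:2]
yaws=[]
def show(n,a,b,z):
    A,B=g(*a,z),g(*b,z); d=B-A
    print(n,A.round(4),B.round(4),'len',np.linalg.norm(d).round(4),'dir',np.degrees(np.arctan2(d[1],d[0])).round(2))
    return A,B
show('jaw front',(128,218),(438,220),.058)
show('rubber',(132,228),(434,228),.054)
show('jaw back',(131,113),(436,114),.058)
show('bed end',(168,567),(396,567),.025)
show('plate end',(75,50),(487,50),.010)
show('plate L',(76,70),(89,690),.010)
show('plate R',(487,70),(470,640),.010)
show('bed L',(163,280),(168,567),.025)
show('bed R',(399,240),(396,567),.025)
show('blue front?',(185,605),(382,605),.061)
show('blue back',(185,636),(382,636),.061)
for u,v in [(284,165),(284,400),(284,620),(284,60),(284,228),(110,400)]: print((u,v),pt(c,265+u/5,70+v/5).round(4))
E
```

```text
jaw front [ 0.453  -0.0286] [ 0.5111 -0.0199] len 0.0587 dir 8.53
rubber [ 0.4537 -0.0303] [ 0.511  -0.0214] len 0.058 dir 8.89
jaw back [ 0.4509 -0.0096] [ 0.5073 -0.0009] len 0.0571 dir 8.71
bed end [ 0.4691 -0.1004] [ 0.5184 -0.0927] len 0.0499 dir 8.88
plate end [0.433  0.0049] [0.52   0.0185] len 0.088 dir 8.89
plate L [0.4338 0.0008] [ 0.4546 -0.1349] len 0.1373 dir -81.29
plate R [0.5207 0.0144] [ 0.5399 -0.1095] len 0.1253 dir -81.21
bed L [ 0.4593 -0.0398] [ 0.4691 -0.1004] len 0.0614 dir -80.88
bed R [ 0.507 -0.024] [ 0.5184 -0.0927] len 0.0696 dir -80.6
blue front? [ 0.4745 -0.1005] [ 0.513  -0.0945] len 0.0389 dir 8.88
blue back [ 0.4754 -0.1067] [ 0.5141 -0.1006] len 0.0391 dir 8.88
(284, 165) [ 0.4807 -0.0145  0.0571]
(284, 400) [ 0.4885 -0.0607  0.0243]
(284, 620) [ 0.4944 -0.1009  0.0587]
(284, 60) [0.4775 0.0095 0.0109]
(284, 228) [ 0.4828 -0.0253  0.0252]
(110, 400) [ 0.4505 -0.0678  0.0101]
```

```bash
python3 - <<'E'
from h import *
c=load('w4');s=robot.sense()
crop('w4',230,195,410,330,4,'c_w4b')
for u in (285,318,350):
  for v in (211.5,214):
    p=pt(c,u,v,.240); print(u,v,(s['eef_rot'].T@(p-s['tcp_pos'])).round(4))
plan([.4865,-.0516,.080],8.8)
E
```

```text
285 211.5 [ 0.1598 -0.015  -0.0278]
285 214 [ 0.1598 -0.015  -0.0267]
318 211.5 [ 0.1597 -0.0005 -0.0278]
318 214 [ 0.1597 -0.0005 -0.0267]
350 211.5 [ 0.1597  0.0135 -0.0278]
350 214 [ 0.1597  0.0136 -0.0266]
t 6.35 tcp [ 0.4906 -0.0975  0.3997] yaw 8.96 w 0.0398 F [-0.1 -0.7 -0.8]
shift before turn [ 0.1558  0.0033 -0.0457] turn [ 0.0009 -0.0004  0.0005] shift after turn [ 0.1557  0.0029 -0.046 ]
```

View pics/c_w4b.png

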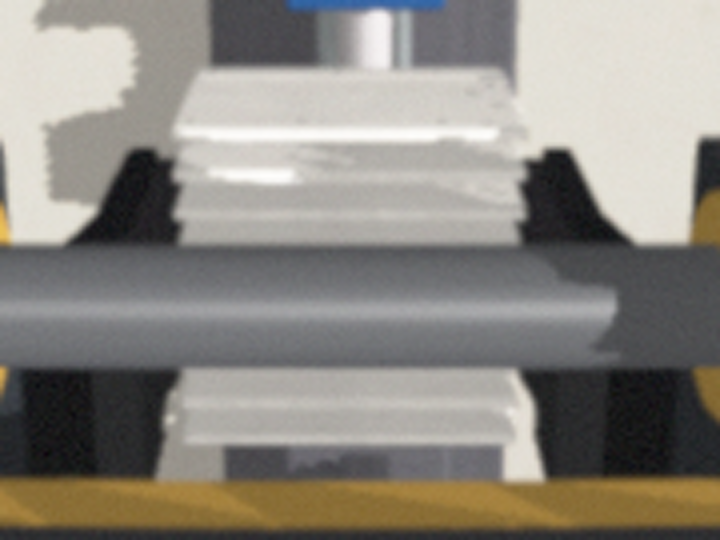

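```bash
python3 - <<'E'
from h import *
c=load('w4');s=robot.sense()
for n,u,v,z in [('far bottom',318,212.5,.214),('far top',318,228.5,.240),('near top',318,305.5,.240),('far top again',318,229,.238)]:
    p=pt(c,u,v,z); print(n,(s['eef_rot'].T@(p-s['tcp_pos'])).round(4))
E
```

```text
far bottom [ 0.1857 -0.0004 -0.02  ]
far top [ 0.1597 -0.0005 -0.02  ]
near top [ 0.1597 -0.0006  0.0187]
far top again [ 0.1617 -0.0005 -0.019 ]
```

```bash
python3 -m creep '[[[0,0.003,-0.02],[0,0,0]],[[0.02,0,-0.02],[0,0,0]],[[0.035,0,-0.0055],[0,0,0]],[[0.035,0,0],[0,0,0]],[[0.03,0,0],[0,0,0]],[[0.01,0,0],[0,0,0]],[[0,0,0],[0,0,0]],[[0,0,0],[0,0,0]],[[0,0,0],[0,0,0]]]'
python3 -c "
from h import *
plan([.4866,-.0523,.047],8.8)
snap('wrist','w5');snap('scene','s5'); crop('s5',300,200,440,320,5,'c_s5')"
```

```text
time: 7.25
tcp_pos: [0.4878, -0.0529, 0.2727]
eef_rot: [[0.003, 0.988, 0.156], [-0.001, 0.156, -0.988], [-1.0, 0.003, 0.001]]
wrist_force: [0.1, 0.3, -0.6]
gripper_width: 0.0398
t 7.25 tcp [ 0.4878 -0.0529  0.2727] yaw 8.95 w 0.0398 F [ 0.1  0.3 -0.6]
shift before turn [ 0.0617 -0.0013 -0.0008] turn [ 0.0008  0.0005 -0.001 ] shift after turn [ 0.0617 -0.0011 -0.0008]
```

View pics/w5.png

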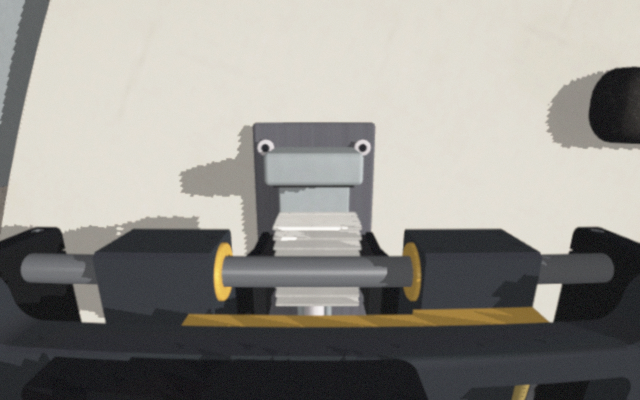

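View pics/c_s5.png

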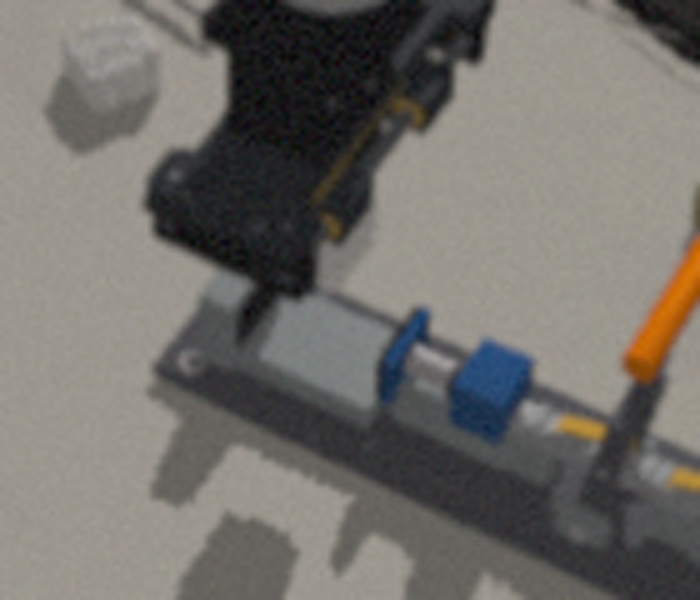

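The wrist view shows the sink below and in front of the fixed jaw, whose front top edge is at row 184, and centred on the bed. The scene crop agrees. I'll check the gap numerically before descending.

```bash
python3 - <<'E'
from h import *
c=load('w5');s=robot.sense()
crop('w5',240,115,400,235,5,'c_w5')
for v in (184,186,188):
    for u in (266,363): print(v,u,(s['eef_rot'].T@(pt(c,u,v,.058)-s['tcp_pos'])).round(4))
for u in (281,350): print('bed side',(s['eef_rot'].T@(pt(c,u,205,.025)-s['tcp_pos'])).round(4))
E
```

```text
184 266 [ 0.2143 -0.0308 -0.0309]
184 363 [ 0.2145  0.0275 -0.0309]
186 266 [ 0.2143 -0.0309 -0.0297]
186 363 [ 0.2145  0.0276 -0.0297]
188 266 [ 0.2143 -0.0309 -0.0284]
188 363 [ 0.2145  0.0276 -0.0285]
bed side [ 0.2474 -0.0258 -0.0093]
bed side [ 0.2475  0.0235 -0.0094]
```

View pics/c_w5.png

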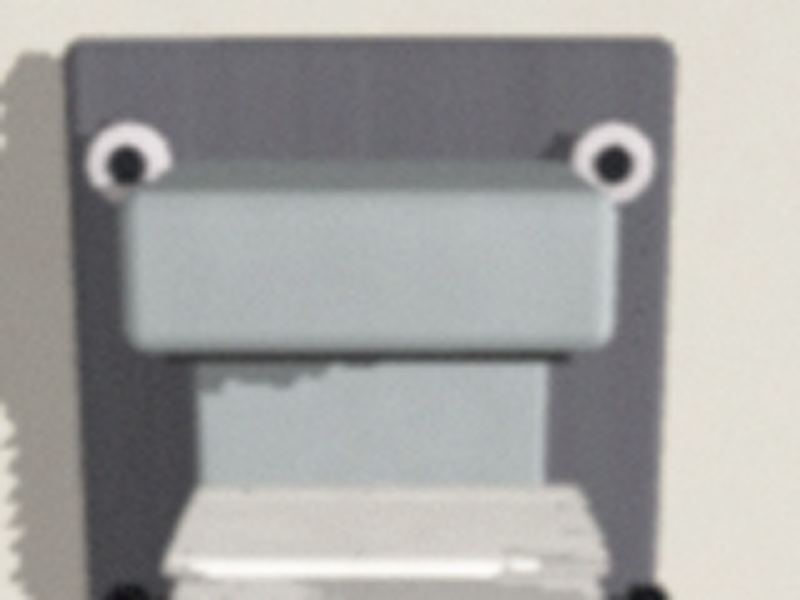

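```bash
python3 -m creep '[[[0.015,-0.001,-0.001],[0,0,0]],[[0.015,0,0],[0,0,0]],[[0.012,0,0],[0,0,0]],[[0.01,0,0],[0,0,0]],[[0.005,0,0],[0,0,0]],[[0.003,0,0],[0,0,0]],[[0,0,0],[0,0,0]],[[0,0,0],[0,0,0]],[[0,0,0],[0,0,0]]]'
python3 -c "
from h import *
plan([.4866,-.0523,.047],8.8)"
```

```text
time: 8.25
tcp_pos: [0.4859, -0.052, 0.2111]
eef_rot: [[0.001, 0.988, 0.155], [-0.0, 0.155, -0.988], [-1.0, 0.001, 0.0]]
wrist_force: [0.8, -0.4, -0.9]
gripper_width: 0.0403
t 8.25 tcp [ 0.4859 -0.052   0.2111] yaw 8.93 w 0.0403 F [ 0.8 -0.4 -0.9]
shift before turn [0.0001 0.0006 0.0004] turn [ 0.0007  0.0001 -0.0002] shift after turn [0.0001 0.0006 0.0004]
```

```bash
python3 -m creep '[[[0.001,0,0],[0,0,0]],[[0,0,0],[0,0,0]]]'
python3 -m creep '[[[0.001,0,0],[0,0,0]],[[0,0,0],[0,0,0]]]'
python3 -m creep '[[[0.0005,0,0],[0,0,0]],[[0,0,0],[0,0,0]]]'
```

```text
time: 8.45
tcp_pos: [0.486, -0.0521, 0.2106]
eef_rot: [[0.001, 0.988, 0.155], [-0.0, 0.155, -0.988], [-1.0, 0.001, 0.0]]
wrist_force: [-1.6, 0.6, 5.9]
gripper_width: 0.0397
time: 8.65
tcp_pos: [0.4861, -0.0521, 0.2106]
eef_rot: [[0.0, 0.988, 0.156], [-0.0, 0.156, -0.988], [-1.0, 0.0, 0.0]]
wrist_force: [-5.9, 1.0, 15.7]
gripper_width: 0.0395
time: 8.85
tcp_pos: [0.4861, -0.052, 0.2105]
eef_rot: [[-0.0, 0.988, 0.156], [-0.0, 0.156, -0.988], [-1.0, -0.0, 0.0]]
wrist_force: [-8.2, 1.4, 20.9]
gripper_width: 0.0396
```

Contact came at the expected height. I'll back off 2.3 mm to unload the sink, then open and retreat.

```bash
python3 -m creep '[[[-0.002,0,0],[0,0,0]],[[0,0,0],[0,0,0]]]'
python3 -m creep '[[[0,0,0],[0,0,0]],[[0,0,0],[0,0,0]],[[0,0,0],[0,0,0]],[[0,0,0],[0,0,0]],[[0,0,0],[0,0,0]],[[0,0,0],[0,0,0]]]' 0.7
python3 -m creep '[[[-0.02,0,0],[0,0,0]],[[-0.035,0,0],[0,0,0]],[[-0.04,0,0],[0,0,0]],[[-0.04,0,0],[0,0,0]],[[-0.04,0,0],[0,0,0]],[[-0.01,0,0.025],[0,0,0]],[[0,0,0.035],[0,0,0]],[[0,0,0],[0,0,0]],[[0,0,0],[0,0,0]]]'
python3 -c "
from h import *
snap('wrist','w6');snap('scene','s6');crop('w6',240,70,420,235,4,'c_w6');crop('s6',300,200,480,340,4,'c_s6')"
```

```text
time: 9.05
tcp_pos: [0.4859, -0.052, 0.2107]
eef_rot: [[0.001, 0.988, 0.155], [-0.0, 0.155, -0.988], [-1.0, 0.001, 0.0]]
wrist_force: [0.1, -0.4, -1.0]
gripper_width: 0.0402
time: 9.65
tcp_pos: [0.4857, -0.052, 0.2102]
eef_rot: [[-0.0, 0.988, 0.155], [0.0, 0.155, -0.988], [-1.0, -0.0, -0.0]]
wrist_force: [0.2, -0.6, 0.3]
gripper_width: 0.0728
time: 10.55
tcp_pos: [0.4949, -0.1117, 0.3949]
eef_rot: [[-0.001, 0.988, 0.154], [0.001, 0.154, -0.988], [-1.0, -0.001, -0.001]]
wrist_force: [0.0, 0.6, -0.5]
gripper_width: 0.0739
```

View pics/c_w6.png

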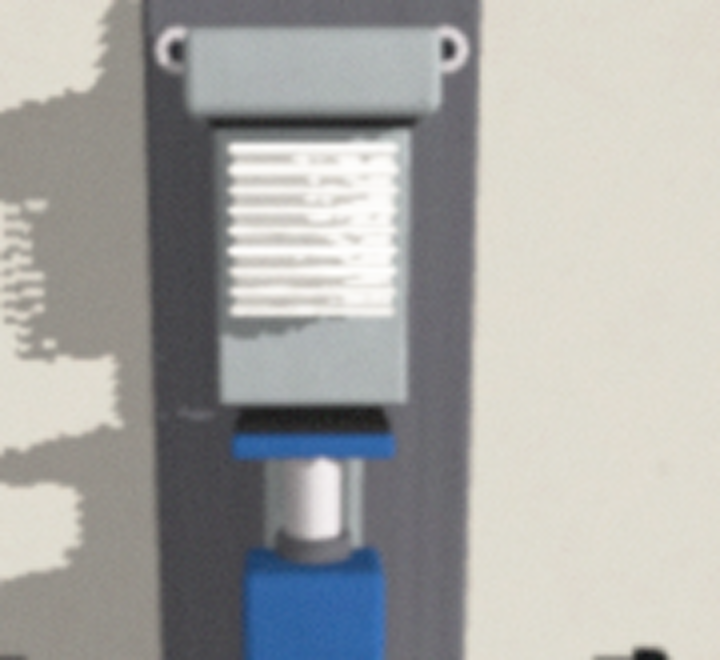

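View pics/c_s6.png

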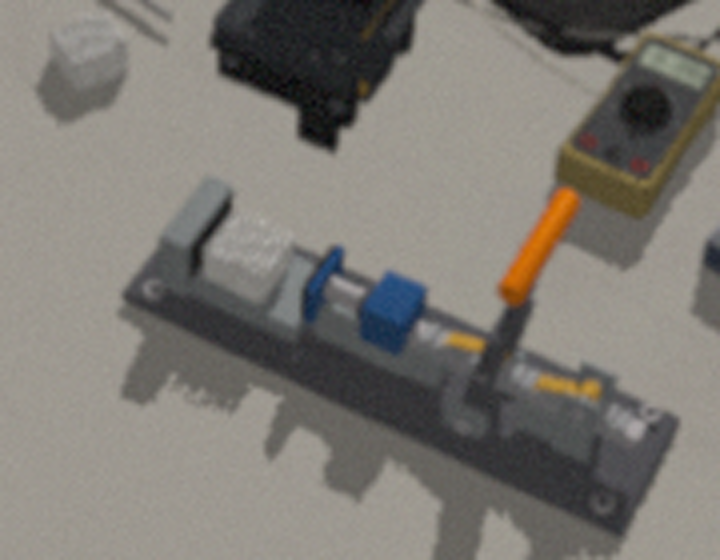

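The sink lies flat and square on the bed, with a small gap to the fixed jaw and a clear gap to the moving jaw. I'll check its position numerically, then plan the move to the handle.

```bash
python3 - <<'E'
from h import *
c=load('w6')
a=np.radians(98.8);X=np.array([np.cos(a),np.sin(a)]);Y=np.array([-X[1],X[0]])
face=np.array([.4825,-.0258]); O=face-.114*X; print('clamp origin',O)
def L(u,v,z): p=pt(c,240+u/4,70+v/4,z)[:2]-O; return np.array([p@X,p@Y]).round(4)
for n,u,v,z in [('tl',228,143,.051),('tr',395,143,.051),('bl',230,316,.051),('br',393,316,.051),('jawL',188,118,.058),('jawR',440,118,.058),('rubber',310,127,.052),('bedendL',221,402,.025),('bedendR',406,402,.025),('pad',310,412,.05),('blue',315,434,.061)]: print(n,L(u,v,z))
# handle from top0 and s6
t=load('top0')
for z in (.153,.156): 
  for u,v in [(602,60),(632,225)]:
    p=pt(t,u/5+340,v/5+180,z)[:2]-O; print('handle',p@X,p@Y)
s=load('s6')
for u,v in [(565,198),(512,292),(538,245)]:
  p=pt(s,300+u/4,200+v/4); q=p[:2]-O; print('h scene',q@X,q@Y,p[2])
th=.1
for th in (0,.1): print(th,O+X*(-.07+.14*np.sin(th-.2)),.016+.14*np.cos(th-.2))
E
```

```text
clamp origin [ 0.49994039 -0.13845804]
tl [0.1093 0.0206]
tr [ 0.1094 -0.0191]
bl [0.0684 0.0205]
br [ 0.0685 -0.0193]
jawL [0.1146 0.0294]
jawR [ 0.1147 -0.029 ]
rubber [0.1129 0.0011]
bedendL [0.0434 0.0247]
bedendR [ 0.0435 -0.0248]
pad [0.0446 0.0009]
blue [ 0.041  -0.0003]
handle -0.08720842267808149 -0.03815296871759138
handle -0.08605536490917567 0.03833213114519759
handle -0.08605592766743989 -0.03792718784622114
handle -0.08490662708619151 0.03830868870709112
h scene -0.08624580808782827 -0.02915178655953074 0.16587461068432685
h scene -0.0872961059774694 0.04033294691433475 0.1607642921900908
h scene -0.08648902290406162 0.006202601259084072 0.163094426566201
0 [ 0.5149045  -0.23512032] 0.15320932089777384
0.1 [ 0.51278763 -0.22144617] 0.15530058313892364
```

```bash
python3 -m creep '[[[0,0,0],[0.0455,0,0]],[[0,0,0],[0.0455,0,0]],[[0,0,0],[0.0455,0,0]],[[0,0,0],[0.0455,0,0]],[[0,0,0],[0.0455,0,0]],[[0,0,0],[0.0455,0,0]],[[0,0,0],[0.0455,0,0]],[[0,0,0],[0.0455,0,0]],[[0,0,0],[0.0455,0,0]],[[0,0,0],[0.0455,0,0]]]' 1
python3 -m creep '[[[0,0,0],[0.0455,0,0]],[[0,0,0],[0,0,0]]]'
python3 -c "
from h import *
plan([.5131,-.2234,.213],-81.2)"
```

```text
time: 11.65
tcp_pos: [0.4949, -0.1101, 0.3948]
eef_rot: [[-0.001, 0.289, -0.957], [0.001, -0.957, -0.289], [-1.0, -0.001, 0.001]]
wrist_force: [0.5, -0.4, 1.1]
gripper_width: 0.0875
time: 11.85
tcp_pos: [0.4949, -0.1103, 0.3948]
eef_rot: [[-0.001, 0.154, -0.988], [0.0, -0.988, -0.154], [-1.0, -0.001, 0.001]]
wrist_force: [0.1, 0.7, 0.9]
gripper_width: 0.0867
t 11.85 tcp [ 0.4949 -0.1103  0.3948] yaw -81.15 w 0.0867 F [0.1 0.7 0.9]
shift before turn [ 0.0178  0.1146 -0.0006] turn [0.0003 0.0002 0.0002] shift after turn [ 0.0178  0.1146 -0.0007]
```

```bash
python3 -m creep '[[[0,0.03,0],[0,0,0]],[[0,0.035,0],[0,0,0]],[[0,0.03,0],[0,0,0]],[[0,0.02,0],[0,0,0]],[[0,0,0],[0,0,0]],[[0,0,0],[0,0,0]]]'
python3 -c "
from h import *
plan([.5131,-.2234,.163],-81.2)
snap('wrist','w7')"
```

```text
time: 12.45
tcp_pos: [0.5126, -0.2244, 0.3948]
eef_rot: [[-0.001, 0.155, -0.988], [0.001, -0.988, -0.155], [-1.0, -0.001, 0.001]]
wrist_force: [0.4, -0.3, 0.3]
gripper_width: 0.087
t 12.45 tcp [ 0.5126 -0.2244  0.3948] yaw -81.1 w 0.087 F [ 0.4 -0.3  0.3]
shift before turn [ 0.0678 -0.0009 -0.0007] turn [0.0006 0.0002 0.0004] shift after turn [ 0.0678 -0.001  -0.0006]
```

View pics/w7.png

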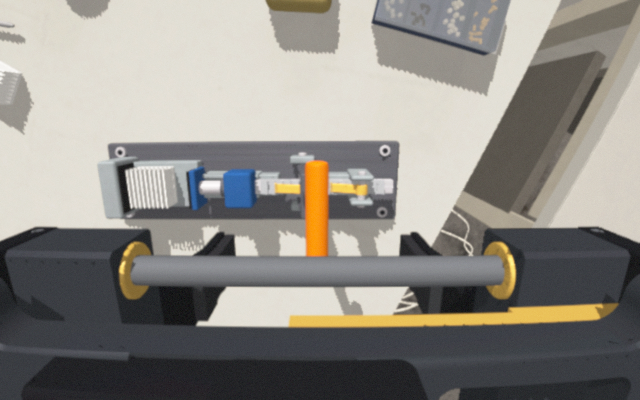

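The orange bar, at column 317, is centred between the fingers at 215 and 420. Descending.

```bash
python3 -m creep '[[[0.02,-0.001,0],[0,0,0]],[[0.02,0,0],[0,0,0]],[[0.018,0,0],[0,0,0]],[[0.009,0,0],[0,0,0]],[[0,0,0],[0,0,0]],[[0,0,0],[0,0,0]]]'
python3 -m creep '[[[0,0,0],[0,0,0]],[[0,0,0],[0,0,0]],[[0,0,0],[0,0,0]],[[0,0,0],[0,0,0]],[[0,0,0],[0,0,0]],[[0,0,0],[0,0,0]],[[0,0,0],[0,0,0]],[[0,0,0],[0,0,0]],[[0,0,0],[0,0,0]],[[0,0,0],[0,0,0]]]' -1 25
python3 -c "
from h import *
plan([.5131,-.2234,.163],-81.2)
snap('wrist','w8');snap('scene','s8');crop('s8',300,150,500,340,3,'c_s8')"
```

```text
time: 13.1
tcp_pos: [0.5128, -0.2235, 0.329]
eef_rot: [[0.001, 0.155, -0.988], [-0.0, -0.988, -0.155], [-1.0, 0.0, -0.001]]
wrist_force: [-0.0, -0.3, -0.2]
gripper_width: 0.0869
time: 14.1
tcp_pos: [0.5126, -0.2239, 0.3282]
eef_rot: [[-0.0, 0.154, -0.988], [0.0, -0.988, -0.154], [-1.0, -0.0, 0.0]]
wrist_force: [0.1, -0.4, -0.0]
gripper_width: 0.0154
t 14.1 tcp [ 0.5126 -0.2239  0.3282] yaw -81.15 w 0.0154 F [ 0.1 -0.4 -0. ]
shift before turn [ 0.0012 -0.0004 -0.0006] turn [0.0003 0.     0.    ] shift after turn [ 0.0012 -0.0004 -0.0006]
```

View pics/w8.png

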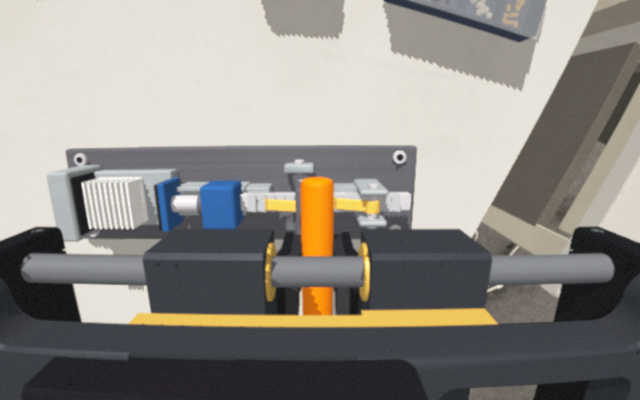

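View pics/c_s8.png

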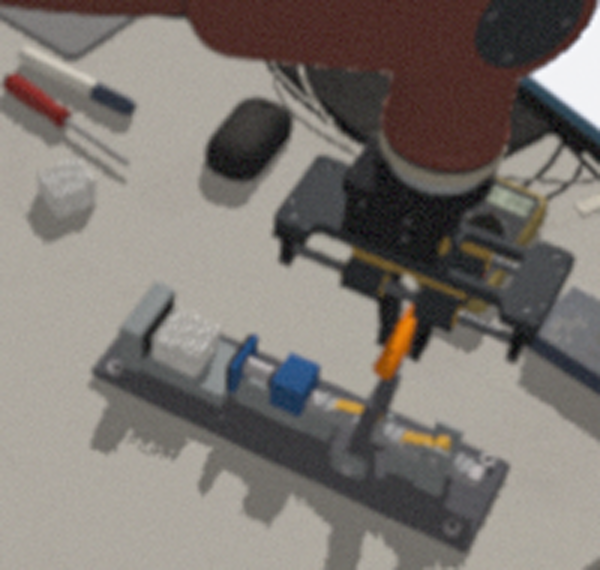

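```bash
cat >> h.py <<'E'
def lev(x0=0.0):
    s=robot.sense(); a=np.radians(98.8);X=np.array([np.cos(a),np.sin(a)]); O=np.array([.49994,-.13846])
    q=(s['tcp_pos'][:2]-O)@X-x0; th=.2+np.arcsin((q+.07)/.14)
    f=s['wrist_force']; print('t %.2f x %.4f y %.4f z %.4f th %.3f Fx %.2f Fy %.2f Fz %.2f w %.4f'%(s['time'],q,(s['tcp_pos'][:2]-O)@[-X[1],X[0]],s['tcp_pos'][2]-.164,th,f[:2]@X,f[:2]@[-X[1],X[0]],f[2],s['gripper_width']))
E
python3 -c "
from h import *
lev()"
python3 -m creep '[[[0,0.003,0],[0,0,0]],[[0.001,0.003,0],[0,0,0]],[[0.0005,0.002,0],[0,0,0]],[[0,0,0],[0,0,0]]]'
python3 -c "
from h import *
lev()"
python3 -m creep '[[[0,0.0015,0],[0,0,0]],[[0,0,0],[0,0,0]],[[0,0,0],[0,0,0]]]'
python3 -c "
from h import *
lev()"
python3 -m creep '[[[0,0.0015,0],[0,0,0]],[[0,0,0],[0,0,0]],[[0,0,0],[0,0,0]]]'
python3 -c "
from h import *
lev()"
```

```text
t 14.20 x -0.0864 y 0.0006 z 0.1642 th 0.083 Fx -0.96 Fy -0.35 Fz 0.19 w 0.0151
time: 14.6
tcp_pos: [0.5138, -0.2321, 0.3267]
eef_rot: [[0.0, 0.153, -0.988], [0.0, -0.988, -0.153], [-1.0, 0.0, -0.0]]
wrist_force: [-0.3, 1.1, 1.2]
gripper_width: 0.015
t 14.60 x -0.0947 y 0.0006 z 0.1627 th 0.023 Fx 1.19 Fy 0.16 Fz 1.15 w 0.0150
time: 14.9
tcp_pos: [0.514, -0.2333, 0.3266]
eef_rot: [[-0.0, 0.154, -0.988], [0.0, -0.988, -0.154], [-1.0, -0.0, 0.0]]
wrist_force: [0.2, 1.0, 0.5]
gripper_width: 0.0149
t 14.90 x -0.0959 y 0.0006 z 0.1626 th 0.014 Fx 0.93 Fy -0.36 Fz 0.53 w 0.0149
time: 15.2
tcp_pos: [0.5142, -0.2347, 0.3265]
eef_rot: [[-0.0, 0.154, -0.988], [0.0, -0.988, -0.154], [-1.0, -0.0, 0.0]]
wrist_force: [0.6, 1.8, -1.4]
gripper_width: 0.0146
t 15.20 x -0.0973 y 0.0006 z 0.1625 th 0.004 Fx 1.72 Fy -0.92 Fz -1.38 w 0.0146
```

```bash

python3 -m creep '[[[0,0.001,0],[0,0,0]],[[0,0,0],[0,0,0]],[[0,0,0],[0,0,0]]]'
python3 -c "
from h import *
lev()"
python3 -m creep '[[[0,0.001,0],[0,0,0]],[[0,0,0],[0,0,0]],[[0,0,0],[0,0,0]]]'
python3 -c "
from h import *
lev()"
python3 -m creep '[[[0,0.001,0],[0,0,0]],[[0,0,0],[0,0,0]],[[0,0,0],[0,0,0]]]'
python3 -c "
from h import *
lev()"
```

```text
time: 15.5
tcp_pos: [0.5144, -0.2356, 0.3264]
eef_rot: [[-0.0, 0.154, -0.988], [0.0, -0.988, -0.154], [-1.0, -0.0, 0.0]]
wrist_force: [1.3, 3.1, -3.7]
gripper_width: 0.0151
t 15.50 x -0.0982 y 0.0006 z 0.1624 th -0.003 Fx 2.89 Fy -1.79 Fz -3.66 w 0.0151
time: 15.8
tcp_pos: [0.5145, -0.2361, 0.3263]
eef_rot: [[-0.001, 0.154, -0.988], [0.002, -0.988, -0.154], [-1.0, -0.002, 0.001]]
wrist_force: [1.5, 5.7, -2.3]
gripper_width: 0.0157
t 15.80 x -0.0987 y 0.0006 z 0.1623 th -0.006 Fx 5.42 Fy -2.37 Fz -2.28 w 0.0157
time: 16.1
tcp_pos: [0.5146, -0.2364, 0.3263]
eef_rot: [[-0.001, 0.154, -0.988], [0.004, -0.988, -0.154], [-1.0, -0.004, 0.001]]
wrist_force: [-0.3, 9.0, 0.1]
gripper_width: 0.0152
t 16.10 x -0.0991 y 0.0005 z 0.1623 th -0.009 Fx 8.90 Fy -1.12 Fz 0.13 w 0.0152
```

The rest stop is felt at th≈0, so the angle calibration is good. First stroke to about 0.38.

```bash

python3 -m creep '[[[-0.0012,-0.010,0],[0,0,0]],[[-0.001,-0.010,0],[0,0,0]],[[-0.0006,-0.010,0],[0,0,0]],[[0.0002,-0.010,0],[0,0,0]],[[0.0006,-0.009,0],[0,0,0]],[[0.0006,-0.005,0],[0,0,0]],[[0.0003,-0.0025,0],[0,0,0]],[[0,0,0],[0,0,0]],[[0,0,0],[0,0,0]],[[0,0,0],[0,0,0]]]'
python3 -c "
from h import *
lev();snap('wrist','w9')
lev()"
```

```text
time: 17.1
tcp_pos: [0.5061, -0.1817, 0.3285]
eef_rot: [[0.0, 0.154, -0.988], [0.001, -0.988, -0.154], [-1.0, -0.001, -0.0]]
wrist_force: [-3.7, -0.0, 6.7]
gripper_width: 0.0154
t 17.10 x -0.0437 y 0.0005 z 0.1645 th 0.389 Fx 0.53 Fy 3.62 Fz 6.72 w 0.0154
t 17.15 x -0.0437 y 0.0005 z 0.1645 th 0.389 Fx 1.02 Fy 3.63 Fz 6.19 w 0.0150
```

View pics/w9.png

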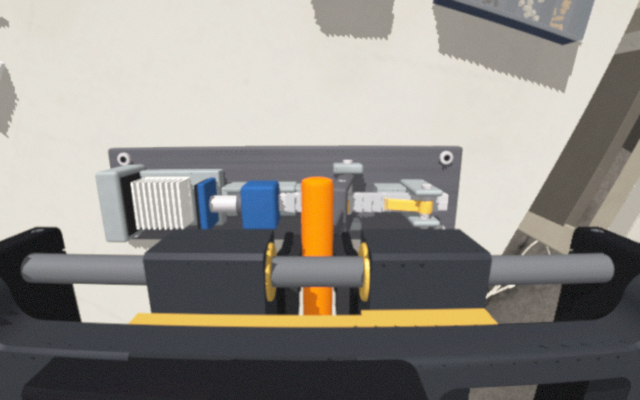

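```bash

python3 -m creep '[[[0.001,0.003,0],[0,0,0]],[[-0.0003,0.010,0],[0,0,0]],[[-0.0003,0.010,0],[0,0,0]],[[0,0.010,0],[0,0,0]],[[0.0003,0.010,0],[0,0,0]],[[0.0008,0.0085,0],[0,0,0]],[[0.0008,0.004,0],[0,0,0]],[[0,0,0],[0,0,0]],[[0,0,0],[0,0,0]]]'
python3 -c "
from h import *
lev()"
```

```text
time: 18.05
tcp_pos: [0.5147, -0.2361, 0.3255]
eef_rot: [[-0.0, 0.154, -0.988], [0.002, -0.988, -0.154], [-1.0, -0.002, -0.0]]
wrist_force: [-1.2, 3.0, 4.7]
gripper_width: 0.0154
t 18.05 x -0.0987 y 0.0003 z 0.1615 th -0.007 Fx 3.14 Fy 0.75 Fz 4.66 w 0.0154
```

```bash

python3 -m creep '[[[-0.002,-0.009,0],[0,0,0]],[[-0.002,-0.010,0],[0,0,0]],[[-0.001,-0.010,0],[0,0,0]],[[-0.0003,-0.010,0],[0,0,0]],[[0.0003,-0.009,0],[0,0,0]],[[0.0005,-0.005,0],[0,0,0]],[[0.0005,-0.0025,0],[0,0,0]],[[0,0,0],[0,0,0]],[[0,0,0],[0,0,0]],[[0,0,0],[0,0,0]]]'
python3 -c "
from h import *
lev();snap('wrist','w10')
crop('w10',80,130,300,250,3,'c_w10');crop('w9',80,130,300,250,3,'c_w9')
lev()"
```

```text
time: 19.05
tcp_pos: [0.5059, -0.1809, 0.3284]
eef_rot: [[-0.0, 0.154, -0.988], [0.001, -0.988, -0.154], [-1.0, -0.001, -0.0]]
wrist_force: [5.8, -2.7, -9.3]
gripper_width: 0.0153
t 19.05 x -0.0428 y 0.0006 z 0.1644 th 0.395 Fx -3.59 Fy -5.30 Fz -9.31 w 0.0153
t 19.10 x -0.0428 y 0.0006 z 0.1644 th 0.395 Fx -2.00 Fy -5.56 Fz -8.14 w 0.0149
```

View pics/c_w10.png

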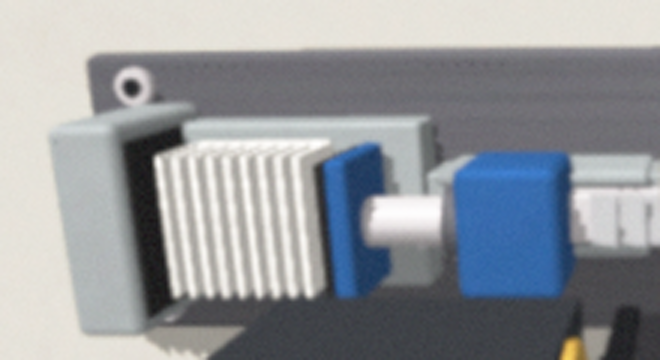

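View pics/c_w9.png

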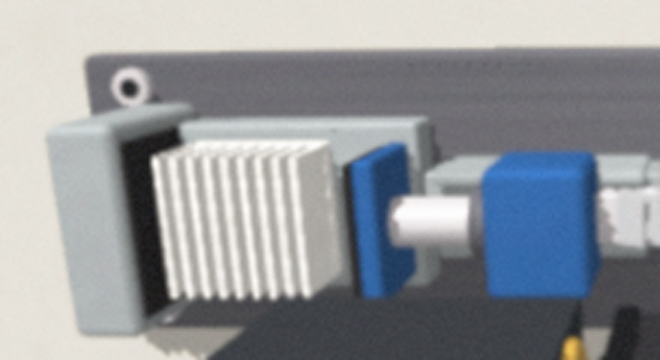

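```bash

python3 -m creep '[[[0.0005,0.003,0],[0,0,0]],[[-0.0003,0.010,0],[0,0,0]],[[-0.0002,0.010,0],[0,0,0]],[[0.0003,0.010,0],[0,0,0]],[[0.0008,0.010,0],[0,0,0]],[[0.0015,0.0085,0],[0,0,0]],[[0.001,0.004,0],[0,0,0]],[[0,0,0],[0,0,0]],[[0,0,0],[0,0,0]]]'
python3 -c "
from h import *
lev()"
python3 -m creep '[[[-0.0015,-0.009,0],[0,0,0]],[[-0.0015,-0.010,0],[0,0,0]],[[-0.001,-0.010,0],[0,0,0]],[[-0.0003,-0.010,0],[0,0,0]],[[0.0004,-0.009,0],[0,0,0]],[[0.0006,-0.005,0],[0,0,0]],[[0.0005,-0.0025,0],[0,0,0]],[[0,0,0],[0,0,0]],[[0,0,0],[0,0,0]],[[0,0,0],[0,0,0]]]'
python3 -c "
from h import *
lev();snap('wrist','w11')
crop('w11',80,130,300,250,3,'c_w11')
lev()"
```

```text
time: 20.0
tcp_pos: [0.5144, -0.2363, 0.3263]
eef_rot: [[-0.001, 0.154, -0.988], [0.003, -0.988, -0.154], [-1.0, -0.003, 0.001]]
wrist_force: [-2.6, 7.9, 8.2]
gripper_width: 0.0154
t 20.00 x -0.0989 y 0.0006 z 0.1623 th -0.008 Fx 8.22 Fy 1.36 Fz 8.16 w 0.0154
time: 21.0
tcp_pos: [0.506, -0.1817, 0.3289]
eef_rot: [[-0.0, 0.154, -0.988], [0.001, -0.988, -0.154], [-1.0, -0.001, 0.0]]
wrist_force: [-2.7, -0.4, 5.9]
gripper_width: 0.0147
t 21.00 x -0.0437 y 0.0006 z 0.1649 th 0.389 Fx -0.02 Fy 2.69 Fz 5.95 w 0.0147
t 21.05 x -0.0437 y 0.0006 z 0.1649 th 0.389 Fx 0.29 Fy 2.89 Fz 5.60 w 0.0153
```

View pics/c_w11.png

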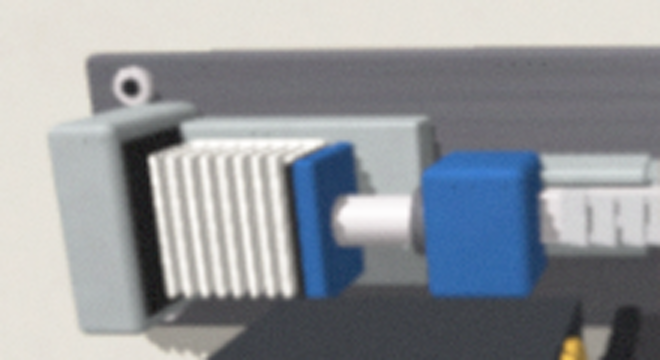

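```bash

python3 -m creep '[[[-0.0001,0.003,0],[0,0,0]],[[-0.0004,0.010,0],[0,0,0]],[[-0.0002,0.010,0],[0,0,0]],[[0.0003,0.010,0],[0,0,0]],[[0.0008,0.010,0],[0,0,0]],[[0.0012,0.0085,0],[0,0,0]],[[0.0008,0.0035,0],[0,0,0]],[[0,0,0],[0,0,0]],[[0,0,0],[0,0,0]]]'
python3 -c "
from h import *
lev()"
python3 -m creep '[[[-0.0015,-0.0085,0],[0,0,0]],[[-0.0015,-0.010,0],[0,0,0]],[[-0.001,-0.010,0],[0,0,0]],[[-0.0003,-0.010,0],[0,0,0]],[[0.0004,-0.009,0],[0,0,0]],[[0.0006,-0.005,0],[0,0,0]],[[0.0005,-0.0025,0],[0,0,0]],[[0,0,0],[0,0,0]],[[0,0,0],[0,0,0]],[[0,0,0],[0,0,0]]]'
python3 -c "
from h import *
lev();snap('wrist','w12')
crop('w12',80,130,300,250,3,'c_w12')
lev()"
```

```text
time: 21.95
tcp_pos: [0.5145, -0.2359, 0.326]
eef_rot: [[-0.0, 0.154, -0.988], [0.001, -0.988, -0.154], [-1.0, -0.001, -0.0]]
wrist_force: [-1.2, 2.2, 2.6]
gripper_width: 0.0155
t 21.95 x -0.0985 y 0.0005 z 0.1620 th -0.005 Fx 2.36 Fy 0.82 Fz 2.61 w 0.0155
time: 22.95
tcp_pos: [0.5059, -0.1815, 0.329]
eef_rot: [[0.0, 0.154, -0.988], [-0.001, -0.988, -0.154], [-1.0, 0.001, -0.0]]
wrist_force: [1.8, -5.5, -3.7]
gripper_width: 0.015
t 22.95 x -0.0435 y 0.0007 z 0.1650 th 0.390 Fx -5.76 Fy -0.92 Fz -3.67 w 0.0150
t 23.00 x -0.0435 y 0.0007 z 0.1650 th 0.390 Fx -5.49 Fy -2.64 Fz -3.09 w 0.0151
```

View pics/c_w12.png

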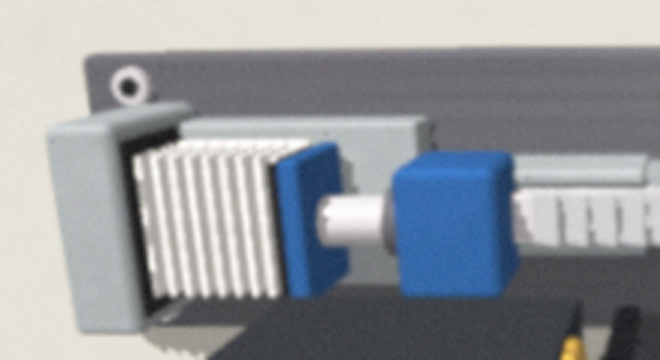

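Tangential push is about 4.9 N, so this is the first gripping tooth: the sink now reaches the fixed jaw. The next stroke should be the firm one.

```bash

python3 -m creep '[[[0.0002,0.003,0],[0,0,0]],[[-0.0003,0.010,0],[0,0,0]],[[-0.0002,0.010,0],[0,0,0]],[[0.0003,0.010,0],[0,0,0]],[[0.0008,0.010,0],[0,0,0]],[[0.0012,0.0085,0],[0,0,0]],[[0.0008,0.0035,0],[0,0,0]],[[0,0,0],[0,0,0]],[[0,0,0],[0,0,0]]]'
python3 -c "
from h import *
lev()"
python3 -m creep '[[[-0.0015,-0.0085,0],[0,0,0]],[[-0.0015,-0.010,0],[0,0,0]],[[-0.001,-0.010,0],[0,0,0]],[[-0.0003,-0.010,0],[0,0,0]],[[0.0004,-0.009,0],[0,0,0]],[[0.0006,-0.005,0],[0,0,0]],[[0.0005,-0.003,0],[0,0,0]],[[0,0,0],[0,0,0]],[[0,0,0],[0,0,0]],[[0,0,0],[0,0,0]]]'
python3 -c "
from h import *
lev();snap('wrist','w13')
crop('w13',80,130,300,250,3,'c_w13')
lev()"
```

```text
time: 23.9
tcp_pos: [0.5145, -0.2359, 0.3262]
eef_rot: [[-0.0, 0.154, -0.988], [0.001, -0.988, -0.154], [-1.0, -0.001, 0.0]]
wrist_force: [0.5, 3.2, 3.6]
gripper_width: 0.0152
t 23.90 x -0.0985 y 0.0005 z 0.1622 th -0.005 Fx 3.10 Fy -0.95 Fz 3.64 w 0.0152
time: 24.9
tcp_pos: [0.5059, -0.1827, 0.3294]
eef_rot: [[0.002, 0.154, -0.988], [-0.006, -0.988, -0.154], [-1.0, 0.006, -0.001]]
wrist_force: [3.5, -10.3, -5.1]
gripper_width: 0.0151
t 24.90 x -0.0446 y 0.0008 z 0.1654 th 0.382 Fx -10.75 Fy -1.91 Fz -5.14 w 0.0151
t 24.95 x -0.0446 y 0.0008 z 0.1654 th 0.382 Fx -11.11 Fy -0.98 Fz -4.23 w 0.0152
```

View pics/c_w13.png

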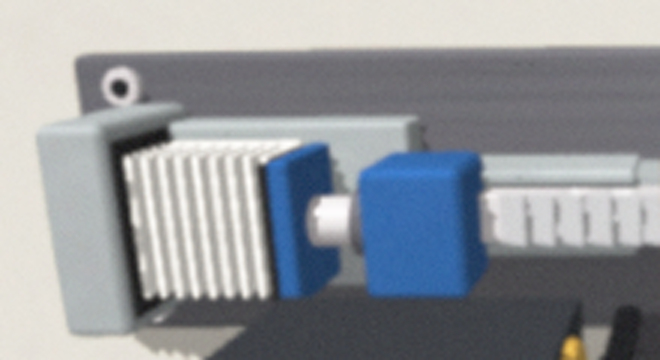

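About 9.9 N tangential at th≈0.38: this is the right tooth. The tool tilt leaves only a small margin past 0.36, so I'll push 2.5 mm further (still short of the stop) to be sure the tooth is gained, then return.

```bash

python3 -m creep '[[[0.0002,-0.0015,0],[0,0,0]],[[0,-0.001,0],[0,0,0]],[[0,0,0],[0,0,0]]]'
python3 -c "
from h import *
lev()"
python3 -m creep '[[[0.0002,0.006,0],[0,0,0]],[[-0.0003,0.010,0],[0,0,0]],[[-0.0002,0.010,0],[0,0,0]],[[0.0003,0.010,0],[0,0,0]],[[0.0008,0.010,0],[0,0,0]],[[0.0010,0.0085,0],[0,0,0]],[[0.0008,0.0035,0],[0,0,0]],[[0,0,0],[0,0,0]],[[0,0,0],[0,0,0]]]'
python3 -c "
from h import *
lev();snap('wrist','w14')
crop('w14',10,130,230,250,3,'c_w14')"
```

```text
time: 25.25
tcp_pos: [0.5056, -0.1807, 0.3292]
eef_rot: [[0.002, 0.154, -0.988], [-0.007, -0.988, -0.154], [-1.0, 0.008, -0.001]]
wrist_force: [2.5, -12.8, -6.2]
gripper_width: 0.0153
t 25.25 x -0.0426 y 0.0009 z 0.1652 th 0.397 Fx -13.05 Fy -0.55 Fz -6.16 w 0.0153
time: 26.15
tcp_pos: [0.5144, -0.2359, 0.3262]
eef_rot: [[-0.001, 0.154, -0.988], [0.001, -0.988, -0.154], [-1.0, -0.001, 0.0]]
wrist_force: [-2.0, 4.3, 4.4]
gripper_width: 0.0153
t 26.15 x -0.0985 y 0.0006 z 0.1622 th -0.005 Fx 4.52 Fy 1.33 Fz 4.38 w 0.0153
```

View pics/c_w14.png

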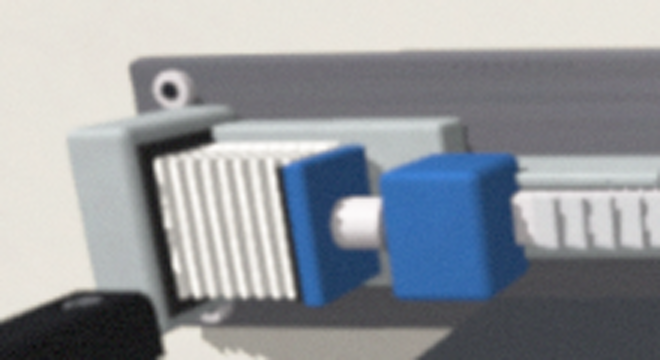

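The rod between the blue parts stays compressed after the return, so the ratchet holds. The handle is on its rest stop, so I release and rise.

```bash

python3 -m creep '[[[0,0,0],[0,0,0]],[[0,0,0],[0,0,0]],[[0,0,0],[0,0,0]],[[0,0,0],[0,0,0]],[[0,0,0],[0,0,0]],[[0,0,0],[0,0,0]],[[0,0,0],[0,0,0]],[[0,0,0],[0,0,0]]]' 0.6
python3 -m creep '[[[-0.01,0,0],[0,0,0]],[[-0.02,0,0],[0,0,0]],[[-0.03,0,0],[0,0,0]],[[-0.03,0,0],[0,0,0]],[[-0.03,0,0],[0,0,0]],[[-0.02,0,0],[0,0,0]],[[0,0,0],[0,0,0]],[[0,0,0],[0,0,0]]]'
python3 -c "
from h import *
snap('wrist','w15');snap('scene','s15');snap('top','t15')
crop('s15',300,190,480,340,4,'c_s15'); lev()"
```

```text
time: 27.0
tcp_pos: [0.5145, -0.2363, 0.3264]
eef_rot: [[0.0, 0.154, -0.988], [-0.0, -0.988, -0.154], [-1.0, 0.0, -0.0]]
wrist_force: [-0.3, 0.7, -0.1]
gripper_width: 0.067
time: 27.8
tcp_pos: [0.5144, -0.2362, 0.4667]
eef_rot: [[0.001, 0.154, -0.988], [-0.001, -0.988, -0.154], [-1.0, 0.001, -0.001]]
wrist_force: [0.8, 0.3, 0.1]
gripper_width: 0.0696
t 27.95 x -0.0986 y 0.0009 z 0.3005 th -0.006 Fx -0.37 Fy -0.54 Fz -0.77 w 0.0696
```

View pics/w15.png

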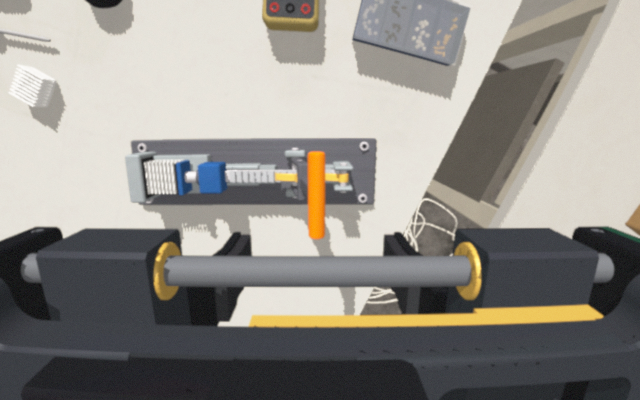

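View pics/c_s15.png

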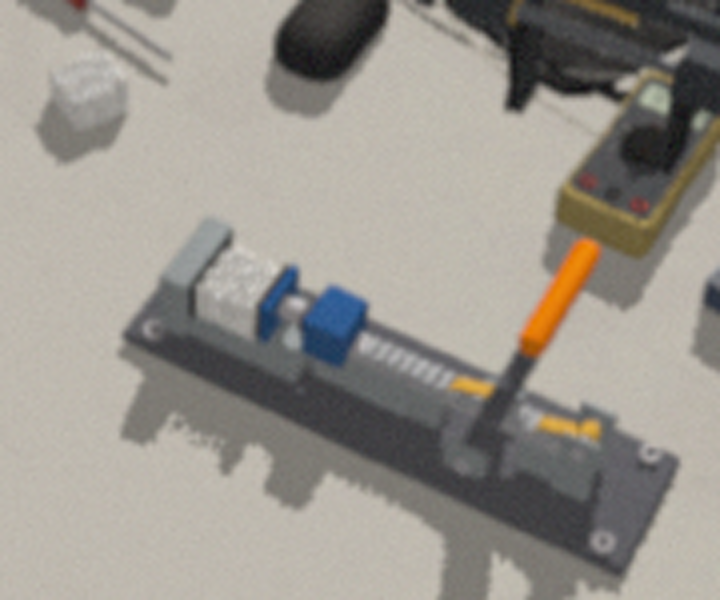

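The sink is held between both jaws and the handle leans back at column 316, free of the fingers. One numeric check of the lever and the jaw spring, then I hand in.

```bash
python3 - <<'E'
from h import *
a=np.radians(98.8);X=np.array([np.cos(a),np.sin(a)]);O=np.array([.49994,-.13846])
c=load('w15'); c0=load('w7')
crop('w15',120,130,260,215,5,'c_w15')
for v in (165,200,225):
    p=pt(c,316.5,v,.161); print('handle x',((p[:2]-O)@X).round(4))
for v in (175,200,240):
    p=pt(c0,317,v,.163); print('handle x before',((p[:2]-O)@X).round(4))
E
```

```text
handle x -0.098
handle x -0.098
handle x -0.0981
handle x before -0.0859
handle x before -0.086
handle x before -0.086
```

View pics/c_w15.png

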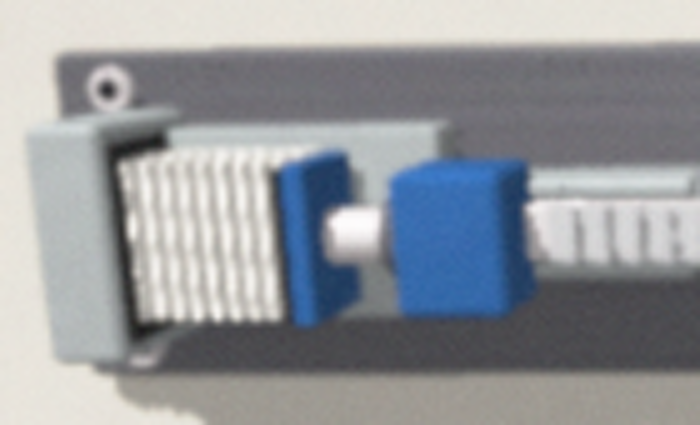

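```bash
python3 -c "
from cell import robot
print(robot.sign_off())"
```

```text
the job is handed in; nothing more can be done
None
```

The heat sink is clamped on the bed at the right squeeze, the handle is back on its rest stop, and the job is handed in at about 28 s of the 69 s allowed.

- **Sink:** I took the one nearest the base, 0.445 m away; the other two were at 0.59 m and 0.62 m. I set it flat and square on the bed, measured at 88.9 mm along the clamp's x and 0.7 mm off its middle line, and let go.
- **Pumping:** I gripped the handle, pulled it to its rest stop, then made five full strokes. After correcting for the sideways share of the vertical force, the push at about 0.39 rad read:
  - about 1 N on strokes 1 to 3;
  - about 5 N on stroke 4, the first tooth that grips;
  - about 10 N on stroke 5, the firm one, where I stopped.
- **Last checks:** The handle bar is at -98.0 mm along the clamp's x, which is the rest stop. The sink touches both jaws and the pad's spring stays compressed, by roughly 9 to 10 mm on a rough reading of the picture (32 to 35 N). The gripper touches nothing.

**Disagreements:**
- The base plate is not centred on the clamp's origin, by about 12 mm, so I took positions from the fixed jaw face instead.
- The fingers also carried up to about 9 N of vertical force on the handle during the strokes, so the pushes above are corrected estimates.
- I pushed stroke 5 on to 0.397 rad, where the raw force along the clamp was about 13 N, to be sure the tooth was gained.

I never touched the relay board or the screwdriver, but I did not measure their positions again at the end.

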